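Deal the shuffleboard pucks alternately to two players' trays

TASK

Deal the four pucks from the sloping rack to the two players' trays, one at a time and turn about, the round tray first, until each tray holds two. Set every puck down gently, without dropping it, flat on the tray's floor with its steel base down and not on top of another puck. Leave the mug, the chalk and the coasters where they are.

Things in the scene. Friction and masses are not known exactly. Their poses are not given: they have to be found in the camera images.
- rack: Dark wooden rack, fixed, 370 mm wide along its y, with four pucks side by side at y = -135, -45, 45, 135 mm on a board sloping 35 degrees: it rises towards the rack's +x and faces up and towards -x (the robot). Origin on the table under the puck row, z up; the board's face is 50 mm above it. The base of each puck rests on two dowels, 8 mm thick and 9 mm high, on its downhill side.
- rack_rail (a point): Middle of the brass rail, 12 mm thick, that runs along the rack's y above the puck row (3 mm to the rack's -x and 180 mm above the rack's origin) and leaves no room to come down vertically on the pucks. It ends at 200 mm either side, in bent brass posts that stand 61 mm behind it (rack's +x) up to 150 mm high and then lean forward to it. Axes as the rack's.
- puck0: Shuffleboard puck (all four are alike): round steel base 54 mm across and 11 mm thick, on it a round black plastic cap 40 mm across that ends 34 mm above the underside; about 0.2 kg. Origin at the centre of the underside, z along its axis through the cap. At the start it lies loose on the rack, its axis square to the sloping board.
- puck1: Shuffleboard puck (all four are alike): round steel base 54 mm across and 11 mm thick, on it a round black plastic cap 40 mm across that ends 34 mm above the underside; about 0.2 kg. Origin at the centre of the underside, z along its axis through the cap. At the start it lies loose on the rack, its axis square to the sloping board.
- puck2: Shuffleboard puck (all four are alike): round steel base 54 mm across and 11 mm thick, on it a round black plastic cap 40 mm across that ends 34 mm above the underside; about 0.2 kg. Origin at the centre of the underside, z along its axis through the cap. At the start it lies loose on the rack, its axis square to the sloping board.
- puck3: Shuffleboard puck (all four are alike): round steel base 54 mm across and 11 mm thick, on it a round black plastic cap 40 mm across that ends 34 mm above the underside; about 0.2 kg. Origin at the centre of the underside, z along its axis through the cap. At the start it lies loose on the rack, its axis square to the sloping board.
- round_tray_floor (a point): Centre of the round wooden tray's inner floor, 6 mm above the table. The tray is fixed; 184 mm across outside, 174 mm inside, its rim 12 mm above this floor.
- square_tray_floor (a point): Centre of the rectangular wooden tray's inner floor, 6 mm above the table. The tray is fixed; 180 mm along its x by 150 mm along its y outside, walls 6 mm thick, rim 12 mm above this floor.
- mug: White mug, bystander: 80 mm across, 90 mm high, handle to its +y. Origin at the centre of the underside.
- chalk: Block of cue chalk, bystander: 24 x 24 x 22 mm. Origin at the centre of the underside.
- coasters: Round pile of cork coasters, bystander: 94 mm across, 30 mm high. Origin at the centre of the underside.
Not all that is in view belongs to the job. What is shaped like the puck3 but red or white is not meant.

How it is judged:
On the way, in this order (a step that is already met when the one before it is completed fails the run):
1. one puck lies in the round tray, let go (contact force between the fingers and anything else below 0.1 N and ((horizontal distance between puck0 and round_tray_floor below 0.08 m and height (world z) of puck0 below 0.009 m) or (horizontal distance between puck1 and round_tray_floor below 0.08 m and height (world z) of puck1 below 0.009 m) or (horizontal distance between puck2 and round_tray_floor below 0.08 m and height (world z) of puck2 below 0.009 m) or (horizontal distance between puck3 and round_tray_floor below 0.08 m and height (world z) of puck3 below 0.009 m))), for 0.2 s.
2. then one lies in the rectangular tray as well (all of step 1 and ((horizontal distance between puck0 and square_tray_floor below 0.08 m and height (world z) of puck0 below 0.009 m) or (horizontal distance between puck1 and square_tray_floor below 0.08 m and height (world z) of puck1 below 0.009 m) or (horizontal distance between puck2 and square_tray_floor below 0.08 m and height (world z) of puck2 below 0.009 m) or (horizontal distance between puck3 and square_tray_floor below 0.08 m and height (world z) of puck3 below 0.009 m))), for 0.2 s.
3. then a second lies in the round tray (contact force between the fingers and anything else below 0.1 N and (((horizontal distance between puck1 and round_tray_floor below 0.08 m and height (world z) of puck1 below 0.009 m) and (horizontal distance between puck0 and round_tray_floor below 0.08 m and height (world z) of puck0 below 0.009 m)) or ((horizontal distance between puck2 and round_tray_floor below 0.08 m and height (world z) of puck2 below 0.009 m) and (horizontal distance between puck0 and round_tray_floor below 0.08 m and height (world z) of puck0 below 0.009 m)) or ((horizontal distance between puck2 and round_tray_floor below 0.08 m and height (world z) of puck2 below 0.009 m) and (horizontal distance between puck1 and round_tray_floor below 0.08 m and height (world z) of puck1 below 0.009 m)) or ((horizontal distance between puck3 and round_tray_floor below 0.08 m and height (world z) of puck3 below 0.009 m) and (horizontal distance between puck0 and round_tray_floor below 0.08 m and height (world z) of puck0 below 0.009 m)) or ((horizontal distance between puck3 and round_tray_floor below 0.08 m and height (world z) of puck3 below 0.009 m) and (horizontal distance between puck1 and round_tray_floor below 0.08 m and height (world z) of puck1 below 0.009 m)) or ((horizontal distance between puck3 and round_tray_floor below 0.08 m and height (world z) of puck3 below 0.009 m) and (horizontal distance between puck2 and round_tray_floor below 0.08 m and height (world z) of puck2 below 0.009 m))) and ((horizontal distance between puck0 and square_tray_floor below 0.08 m and height (world z) of puck0 below 0.009 m) or (horizontal distance between puck1 and square_tray_floor below 0.08 m and height (world z) of puck1 below 0.009 m) or (horizontal distance between puck2 and square_tray_floor below 0.08 m and height (world z) of puck2 below 0.009 m) or (horizontal distance between puck3 and square_tray_floor below 0.08 m and height (world z) of puck3 below 0.009 m))), for 0.2 s.
4. then a second lies in the rectangular tray (contact force between the fingers and anything else below 0.1 N and (((horizontal distance between puck1 and round_tray_floor below 0.08 m and height (world z) of puck1 below 0.009 m) and (horizontal distance between puck0 and round_tray_floor below 0.08 m and height (world z) of puck0 below 0.009 m)) or ((horizontal distance between puck2 and round_tray_floor below 0.08 m and height (world z) of puck2 below 0.009 m) and (horizontal distance between puck0 and round_tray_floor below 0.08 m and height (world z) of puck0 below 0.009 m)) or ((horizontal distance between puck2 and round_tray_floor below 0.08 m and height (world z) of puck2 below 0.009 m) and (horizontal distance between puck1 and round_tray_floor below 0.08 m and height (world z) of puck1 below 0.009 m)) or ((horizontal distance between puck3 and round_tray_floor below 0.08 m and height (world z) of puck3 below 0.009 m) and (horizontal distance between puck0 and round_tray_floor below 0.08 m and height (world z) of puck0 below 0.009 m)) or ((horizontal distance between puck3 and round_tray_floor below 0.08 m and height (world z) of puck3 below 0.009 m) and (horizontal distance between puck1 and round_tray_floor below 0.08 m and height (world z) of puck1 below 0.009 m)) or ((horizontal distance between puck3 and round_tray_floor below 0.08 m and height (world z) of puck3 below 0.009 m) and (horizontal distance between puck2 and round_tray_floor below 0.08 m and height (world z) of puck2 below 0.009 m))) and (((horizontal distance between puck1 and square_tray_floor below 0.08 m and height (world z) of puck1 below 0.009 m) and (horizontal distance between puck0 and square_tray_floor below 0.08 m and height (world z) of puck0 below 0.009 m)) or ((horizontal distance between puck2 and square_tray_floor below 0.08 m and height (world z) of puck2 below 0.009 m) and (horizontal distance between puck0 and square_tray_floor below 0.08 m and height (world z) of puck0 below 0.009 m)) or ((horizontal distance between puck2 and square_tray_floor below 0.08 m and height (world z) of puck2 below 0.009 m) and (horizontal distance between puck1 and square_tray_floor below 0.08 m and height (world z) of puck1 below 0.009 m)) or ((horizontal distance between puck3 and square_tray_floor below 0.08 m and height (world z) of puck3 below 0.009 m) and (horizontal distance between puck0 and square_tray_floor below 0.08 m and height (world z) of puck0 below 0.009 m)) or ((horizontal distance between puck3 and square_tray_floor below 0.08 m and height (world z) of puck3 below 0.009 m) and (horizontal distance between puck1 and square_tray_floor below 0.08 m and height (world z) of puck1 below 0.009 m)) or ((horizontal distance between puck3 and square_tray_floor below 0.08 m and height (world z) of puck3 below 0.009 m) and (horizontal distance between puck2 and square_tray_floor below 0.08 m and height (world z) of puck2 below 0.009 m)))), for 0.2 s.
At the end, for the whole second after the job is handed in: Two pucks lie in the round tray and two in the rectangular tray, every one at rest, let go, with its whole base on the tray's floor (the centre of its underside within 80 mm of the tray's centre and less than 3 mm above its floor), none upside down, stacked or on a rim ((((horizontal distance between puck1 and round_tray_floor below 0.08 m and height (world z) of puck1 below 0.009 m) and (horizontal distance between puck0 and round_tray_floor below 0.08 m and height (world z) of puck0 below 0.009 m)) or ((horizontal distance between puck2 and round_tray_floor below 0.08 m and height (world z) of puck2 below 0.009 m) and (horizontal distance between puck0 and round_tray_floor below 0.08 m and height (world z) of puck0 below 0.009 m)) or ((horizontal distance between puck2 and round_tray_floor below 0.08 m and height (world z) of puck2 below 0.009 m) and (horizontal distance between puck1 and round_tray_floor below 0.08 m and height (world z) of puck1 below 0.009 m)) or ((horizontal distance between puck3 and round_tray_floor below 0.08 m and height (world z) of puck3 below 0.009 m) and (horizontal distance between puck0 and round_tray_floor below 0.08 m and height (world z) of puck0 below 0.009 m)) or ((horizontal distance between puck3 and round_tray_floor below 0.08 m and height (world z) of puck3 below 0.009 m) and (horizontal distance between puck1 and round_tray_floor below 0.08 m and height (world z) of puck1 below 0.009 m)) or ((horizontal distance between puck3 and round_tray_floor below 0.08 m and height (world z) of puck3 below 0.009 m) and (horizontal distance between puck2 and round_tray_floor below 0.08 m and height (world z) of puck2 below 0.009 m))) and (((horizontal distance between puck1 and square_tray_floor below 0.08 m and height (world z) of puck1 below 0.009 m) and (horizontal distance between puck0 and square_tray_floor below 0.08 m and height (world z) of puck0 below 0.009 m)) or ((horizontal distance between puck2 and square_tray_floor below 0.08 m and height (world z) of puck2 below 0.009 m) and (horizontal distance between puck0 and square_tray_floor below 0.08 m and height (world z) of puck0 below 0.009 m)) or ((horizontal distance between puck2 and square_tray_floor below 0.08 m and height (world z) of puck2 below 0.009 m) and (horizontal distance between puck1 and square_tray_floor below 0.08 m and height (world z) of puck1 below 0.009 m)) or ((horizontal distance between puck3 and square_tray_floor below 0.08 m and height (world z) of puck3 below 0.009 m) and (horizontal distance between puck0 and square_tray_floor below 0.08 m and height (world z) of puck0 below 0.009 m)) or ((horizontal distance between puck3 and square_tray_floor below 0.08 m and height (world z) of puck3 below 0.009 m) and (horizontal distance between puck1 and square_tray_floor below 0.08 m and height (world z) of puck1 below 0.009 m)) or ((horizontal distance between puck3 and square_tray_floor below 0.08 m and height (world z) of puck3 below 0.009 m) and (horizontal distance between puck2 and square_tray_floor below 0.08 m and height (world z) of puck2 below 0.009 m))) and linear speed of each of puck0, puck1, puck2, puck3 below 0.02 m/s); the robot touches nothing.
It fails at once if a puck let fall from more than about a centimetre, or thrown (over 0.5 m/s with nothing holding it) ((contact force between the fingers and puck0 below 0.05 N and linear speed of puck0 above 0.5 m/s) or (contact force between the fingers and puck1 below 0.05 N and linear speed of puck1 above 0.5 m/s) or (contact force between the fingers and puck2 below 0.05 N and linear speed of puck2 above 0.5 m/s) or (contact force between the fingers and puck3 below 0.05 N and linear speed of puck3 above 0.5 m/s)).
It fails at once if the mug, the chalk or the coasters pushed more than 25 mm from their place (distance of any of mug, chalk, coasters from where it was at the start of the episode above 0.025 m).
It also fails if it takes over 64 s, if anything falls off the work surface, if the arm or the gripper's body presses on something with over 40 N, if the wrist force passes 120 N, or if a joint passes its speed limit or range.

ROBOT

A 6-joint arm with a two-finger parallel gripper is mounted at the origin on the work surface. World frame = base frame: x ahead of the robot, y to its left, z up, the work surface at z = 0. Lengths are in m, angles in rad, forces in N, time in s.
With the tool pointing down it reaches from about 0.35 to 0.775 m from the base axis. Payload 5.5 kg.
Tool frame: the origin (TCP) lies on the front face of the gripper's body, between the roots of the fingers; the fingertips stand 73 mm ahead of it and the grasp point (between the pads) lies 54 mm ahead of it; z points along the fingers, y is the line along which they close (so a half turn about z gives the same grasp; the last joint's range is limited). The gripper opens to 85 mm and grips with 20 to 120 N. Pads are 22 mm wide; open, the fingers measure 114 mm over their backs; the gripper's body (76 mm by 85 mm) begins 54 mm behind the grasp point. The pads swing forward as they close: fully open they stand 13 mm farther back than shut.
Start: joints at [1.017, 0.313, 0.046, 1.304, 0, 1.431], TCP at [0.231, 0.526, 0.304] pointing down, gripper open.
Joint ranges: [-2.76, 2.76], [-0.86, 1.69], [-1.03, 1.26], [-2.2, 2.34], [-1.47, 1.5], [-3.14, 3.14]. Speed limits (rad/s): [2.57, 2.57, 3.14, 3.14, 3.14, 3.14].

INTERFACE

Orientations are given as a rotation vector (axis times angle).
In Python, from cell import monitor, eyes, workorder gives the robot as it stands.
- The arm moves only by the tool arm_command, never from a script. Its argument "commands" is a list of rows, each a list of 7 numbers: the shift along the tool's x, y, z in units of 30 mm (1.0 is 30 mm), then the turn, a rotation vector about the tool's x, y, z in units of 6 degrees (1.0 is 6 degrees), then the closure, from 0 (fully open) to 1 (shut). In form: [[dx, dy, dz, rx, ry, rz, claw], ...]. A call has 1 to 20 rows; each row shifts and turns the commanded pose from where the row before left it, along the tool's axes as they then stand; what a row does not reach is not made up. A row lasts 1/10 s, in which the tool goes at most 50 mm and 8.59 degrees, less where a joint would pass 70% of its speed; a pose out of reach is approached as far as the arm can. A call is refused whole if a number of a shift passes 1 or a number of a turn 1, either way. A call with a gripper value outside its range is refused whole. The fingers move at their own pace and stop on an object; "grip_force" is the grip in N (left out, the last holds). Time passes only in rows, so rows that do not move let the fingers close. It gives the time, the measured TCP pose, the force, the opening and the grip force at its end, in the units of the state.
- monitor.state(): the state, without advancing time (a new reading comes with each control period).
- eyes.grab_frame(name): name is "side" or "top"; returns a dict with "img" (480x640x3 uint8, red, green, blue), "fx", "fy", "cx", "cy" (pixels), "k1" (the pictures are not rectified: a ray, as slopes to the right and down, at radius r is drawn at 1 + k1 r^2 times it, then the intrinsics apply), "pose" (4x4, takes a point from camera to world coordinates). Camera axes: x right, y down, z forward; pixel columns grow to the right and rows downward; lengths in m; the calibration is good to about 2 mm. A picture is of the moment at which its call begins. There is no depth.
- workorder.sign_off(): hands the job in; it is judged then, once.
The state is a dict: "t": time; "joints": joint angles; "dq": joint speeds; "joint_torque": joint torques, N m; "position": TCP position; "ee_rot": TCP orientation; "wrist_force": force on the tool from outside, world axes, zero at the start; "moment": the same for the moment, N m; "grip_width": opening from 0.0 (shut) to 1.0 (fully open); "grasp_force": force on a finger pad.
Only numpy, scipy, OpenCV 4.12 (cv2) and the standard library are available. Lean on these libraries where they do the work, as an engineer would, in place of code of your own. Each camera call takes 0.05 s, during which the arm holds its last target. There are 200 camera calls.

## Working session

There is one attempt and no reset: what is moved stays moved. The work goes in short steps, Python scripts to look and compute and a tool call to move; the robot and the scene stay as the last step left them, time stands still between calls to the robot, and variables do not carry over. Pictures are saved under pics/ and viewed, at most 10 in all, crops included, and the job is handed in when it is done.

Besides the shell and the picture viewer there is one more tool, called after "Call:" as a command line: name --pt "numbers of a row" for each row, then --argument value for the rest. arm_command: Moves the arm, as the interface text tells. Its arguments: {"type":"object","properties":{"commands":{"type":"array"},"grip_force":{"type":"number"}},"required":["commands"]}

```bash
mkdir -p pics; ls
python3 - <<'E'
from cell import monitor, eyes
import cv2
s=monitor.state(); print({k:s[k] for k in('t','position','ee_rot','grip_width','wrist_force')})
for n in('top','side'):
    f=eyes.grab_frame(n); cv2.imwrite(f'pics/{n}0.png',f['img'][:,:,::-1]); print(n,f['fx'],f['fy'],f['cx'],f['cy'],f['k1'],f['pose'].tolist() if hasattr(f['pose'],'tolist') else f['pose'])
E
```

```text
pics
{'t': 0.0, 'position': array([0.23101159, 0.52614069, 0.30300884]), 'ee_rot': array([-6.45194764e-01, -3.07402336e+00,  2.70204633e-03]), 'grip_width': 0.9969489182081158, 'wrist_force': array([-0.03066724, -0.09113309, -0.58233042])}
top 482.17349127679597 482.17349127679597 318.4565137246597 239.90239644133746 -0.05691297867251263 [[-0.020657031728792973, -0.9945056939068256, 0.10262412887356875, 0.4781275197465855], [-0.9996654051664636, 0.022143770403607373, 0.013369036827030289, 0.008734872676888548], [-0.015568068394178184, -0.10231362675233212, -0.9946303620075443, 1.1541292516523], [0.0, 0.0, 0.0, 1.0]]
side 445.2174552435503 445.2174552435503 318.3604374010868 242.74165129170092 -0.06765785620297719 [[-0.9480454226570589, -0.223902325560088, 0.22600359551959137, 0.35680623532224354], [-0.31769568513608154, 0.7036304616871627, -0.6355891951817826, 0.677567354313266], [-0.016713115356343063, -0.6743677943041874, -0.7382064411669617, 0.9081244500240019], [0.0, 0.0, 0.0, 1.0]]
```

View pics/top0.png

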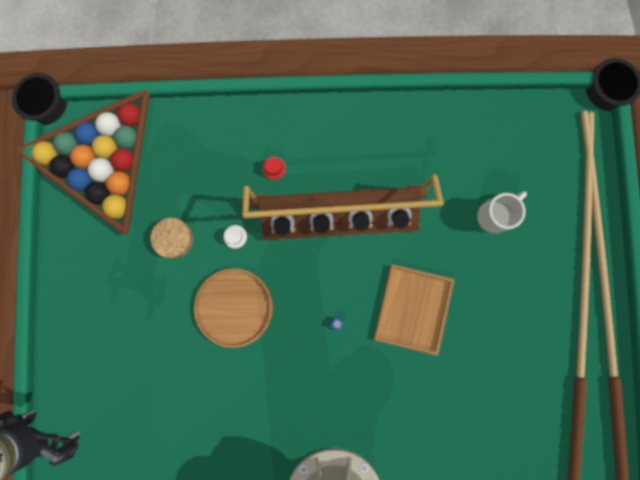

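View pics/side0.png

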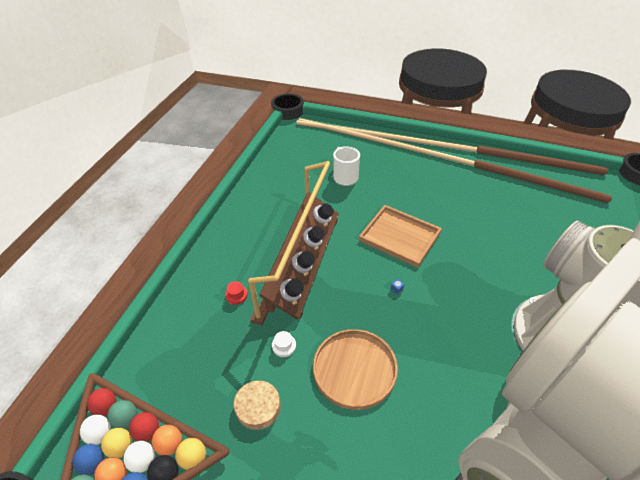

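The top view shows the cap tops near (283,224), (321,222), (361,219) and (400,217). The round tray is at (233,307) and the square one at (414,310), with the mug at (505,212), chalk at (337,323) and coasters at (171,238). The side view shows the same pucks, from (291,289) to (323,213). Next I'll fit the poses.

```bash
cat > h.py <<'E'
import numpy as np, cv2
from scipy.spatial.transform import Rotation as R
from scipy.optimize import least_squares
def proj(f,P):
    T=np.linalg.inv(np.array(f['pose'])); p=np.atleast_2d(P)@T[:3,:3].T+T[:3,3]
    s=p[:,:2]/p[:,2:]; s=s*(1+f['k1']*(s**2).sum(1,keepdims=True))
    return s*[f['fx'],f['fy']]+[f['cx'],f['cy']]
def unproj(f,uv,z):
    K=np.array([[f['fx'],0,f['cx']],[0,f['fy'],f['cy']],[0,0,1.]])
    T=np.array(f['pose']); uv=np.atleast_2d(uv).astype(float)
    d=(uv-[f['cx'],f['cy']])/[f['fx'],f['fy']]; s=d.copy()
    for _ in range(20): s=d/(1+f['k1']*(s**2).sum(1,keepdims=True))
    r=np.c_[s,np.ones(len(s))]@T[:3,:3].T
    return T[:3,3]+r*((z-T[2,3])/r[:,2:])
def rackpts(p,L):
    c,s=np.cos(p[2]),np.sin(p[2]); L=np.atleast_2d(L)
    return np.c_[p[0]+c*L[:,0]-s*L[:,1],p[1]+s*L[:,0]+c*L[:,1],L[:,2]]
S,C=np.sin(np.radians(35)),np.cos(np.radians(35))
YS=[-.135,-.045,.045,.135]
CAP=np.array([[-.034*S,y,.05+.034*C] for y in YS])
E
python3 - <<'E'
from h import *
from cell import eyes
F={n:eyes.grab_frame(n) for n in('top','side')}
import pickle; pickle.dump(F,open('F.pkl','wb'))
t=F['top']
print(unproj(t,[[400,217],[361,219],[321,222],[283,224]],CAP[0,2]).round(3))
print(unproj(F['side'],[[324,211],[314,235],[305,260],[293,287]],CAP[0,2]).round(3))
for n in F:
    hsv=cv2.cvtColor(F[n]['img'],cv2.COLOR_RGB2HSV)
    m=cv2.inRange(hsv,(8,70,110),(20,255,255)); m=cv2.morphologyEx(m,cv2.MORPH_OPEN,np.ones((5,5)))
    N,l,st,c=cv2.connectedComponentsWithStats(m)
    for i in range(1,N):
        if 2500<st[i,4]<9000:
            pts=cv2.findContours((l==i).astype('u1'),0,2)[0][0]
            w=unproj(F[n],pts[:,0],.018)[:,:2].astype('f4')
            print(n,st[i],c[i].round(1),cv2.minAreaRect(w),cv2.minEnclosingCircle(w))
a=cv2.resize(t['img'][180:250,230:455],None,fx=3.5,fy=3.5,interpolation=2)
b=cv2.resize(F['side']['img'][150:330,230:360],None,fx=3.3,fy=3.3,interpolation=2)
cv2.imwrite('pics/a.png',a[:,:,::-1]);cv2.imwrite('pics/b.png',b[:,:,::-1])
E
```

```text
[[ 0.637 -0.162  0.078]
 [ 0.634 -0.074  0.078]
 [ 0.63   0.017  0.078]
 [ 0.627  0.102  0.078]]
[[ 0.633 -0.152  0.078]
 [ 0.63  -0.059  0.078]
 [ 0.624  0.027  0.078]
 [ 0.623  0.112  0.078]]
top [ 578  113   38  264 2888] [592.8 251.7] ((0.5778400301933289, -0.6380200982093811), (0.08941623568534851, 0.6364561915397644), 86.65253448486328) ((0.5781535506248474, -0.6232634782791138), 0.31918904185295105)
top [ 375  266   78   88 4976] [413.8 309.4] ((0.42797088623046875, -0.19536961615085602), (0.1507652997970581, 0.17964929342269897), 75.19424438476562) ((0.4273551106452942, -0.19518710672855377), 0.11401956528425217)
top [ 194  269   78   78 4791] [232.7 307.5] ((0.44088295102119446, 0.22949156165122986), (0.18218348920345306, 0.1797742396593094), 89.17803192138672) ((0.4407205283641815, 0.22895845770835876), 0.09246547520160675)
side [ 291   85  349   70 4917] [466.7 120. ] ((0.35815081000328064, -0.8331461548805237), (1.3064138889312744, 0.1069028452038765), 0.06596634536981583) ((0.35820502042770386, -0.8802767395973206), 0.653307318687439)
side [ 360  206   80   60 2834] [400.2 234.9] ((0.42621347308158875, -0.18993324041366577), (0.16420060396194458, 0.18206559121608734), 74.99510192871094) ((0.42574551701545715, -0.18905383348464966), 0.11707476526498795)
side [ 313  330   84   79 5244] [354.9 369.1] ((0.4386672377586365, 0.23205602169036865), (0.18134179711341858, 0.18368807435035706), 17.83027458190918) ((0.4374564588069916, 0.23168613016605377), 0.09434713423252106)
side [  61  374  167  106 2867] [146.3 431. ] ((0.7967271208763123, 0.4809533357620239), (0.3241618871688843, 0.21770036220550537), 20.2047176361084) ((0.8064555525779724, 0.4798656105995178), 0.18298004567623138)
```

View pics/a.png

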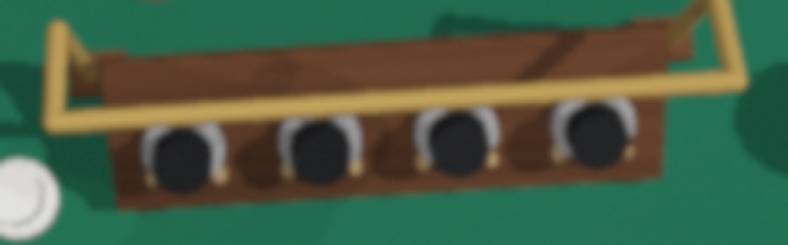

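View pics/b.png

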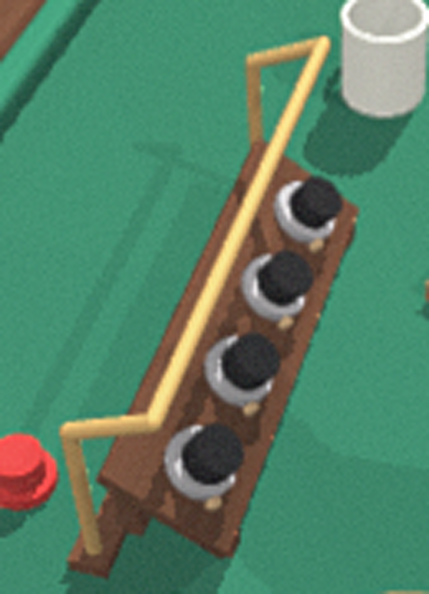

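The crops show all four caps clear of the rail, with dowel ends beside each base on the downhill side. I'll fit the rack pose from the dark cap silhouettes in both views, and check it against the rail.

Run:
```python
from h import *
import pickle
F=pickle.load(open('F.pkl','rb'))
a=np.linspace(0,2*np.pi,48,endpoint=False)
n=np.array([-S,0,C]); e=np.array([C,0,S])
def sil(f,p,y):
    L=np.vstack([np.array([0,y,.05])+h*n+.02*np.cos(a)[:,None]*e+.02*np.sin(a)[:,None]*[0,1,0] for h in(.011,.034)])
    m=cv2.moments(cv2.convexHull(proj(f,rackpts(p,L)).astype('f4'))); return np.array([m['m10'],m['m01']])/m['m00'],m['m00']
p0=[.65,-.025,.04]; obs={}
for k,f in F.items():
    v=f['img'].max(2); sat=v.astype(int)-f['img'].min(2)
    m=((v<62)&(sat<16)).astype('u1'); N,l,st,c=cv2.connectedComponentsWithStats(m)
    for i,y in enumerate(YS):
        q,A=sil(f,p0,y); j=min(range(1,N),key=lambda j:np.hypot(*(c[j]-q))+ (99 if st[j,4]<80 else 0))
        obs[k,i]=c[j]; print(k,i,c[j].round(1),st[j],round(A))
for ks in(['top'],['side'],['top','side']):
    r=least_squares(lambda p:np.concatenate([sil(F[k],p,YS[i])[0]-obs[k,i] for k in ks for i in range(4)]),p0)
    print(ks,r.x.round(4),r.fun.round(1))
    for k in F: print(k,proj(F[k],rackpts(r.x,[[-.003,-.2,.18],[-.003,.2,.18]])).round(1).tolist())
```

```text
top 0 [399.9 218.5] [392 210  17  18 234] 301
top 1 [360.4 220.8] [353 212  16  18 228] 298
top 2 [320.7 223.3] [313 215  16  18 233] 297
top 3 [281.4 225.6] [274 217  16  18 237] 297
side 0 [325.2 211.3] [318 204  15  15 159] 205
side 1 [315.9 233.9] [308 226  17  16 182] 227
side 2 [305.6 259.2] [297 251  18  17 213] 253
side 3 [294.1 287.4] [285 279  19  18 244] 284
['top'] [ 0.6428 -0.0273  0.0382] [ 0.   0.  -0.   0.   0.1 -0.1 -0.1  0. ]
top [[439.4, 203.8], [244.5, 215.6]]
side [[327.5, 163.3], [275.7, 278.4]]
['side'] [ 0.6411 -0.0277  0.0397] [ 0.  -0.4 -0.1 -0.  -0.   0.2  0.   0.1]
top [[439.6, 204.4], [244.7, 216.5]]
side [[328.0, 163.3], [276.6, 278.6]]
['top', 'side'] [ 0.642  -0.0274  0.0418] [ 0.1  0.1  0.1  0.3  0.2  0.4 -0.   0.6 -0.4 -0.4 -0.5 -0.1 -0.3  0.1
 -0.3  0.1]
top [[439.5, 203.8], [244.5, 216.3]]
side [[327.5, 163.3], [276.4, 278.6]]
```

```bash
cat > plan.py <<'E'
import sys
from h import *
from cell import monitor
RK=[.642,-.0274,.040]; H=.0825
SLOT={'R1':(.476,.2305),'R2':(.404,.2305),'S1':(.462,-.203),'S2':(.392,-.185)}
def rot(t): # tool down, y along rack y, tilted by t deg
    return R.from_euler('z',RK[2])*R.from_matrix([[-1,0,0],[0,1,0],[0,0,-1]])*R.from_euler('y',-t,degrees=True)
def grasp(i,d): # i rack index 0..3, d mm back from grasp
    n=np.array([-S,0,C]); return rackpts(RK,[np.array([0,YS[i],.05])+(H+d/1000)*n])[0],rot(35)
def place(s,d): return np.array([*SLOT[s],.006+H+d/1000]),rot(0)
def plan(targets,start=None):
    """targets: (pose, mm/row, claw); prints rows"""
    if start is None: s=monitor.state(); p,q=s['position'],R.from_rotvec(s['ee_rot'])
    else: p,q=start
    for (P,Q),v,claw in targets:
        ang=np.degrees((q.inv()*Q).magnitude()); N=max(1,int(np.ceil(max(np.linalg.norm(P-p)*1e3/v,ang/5.6))))
        rows=[]
        for k in range(N):
            d=(P-p)/(N-k); t=q.inv().apply(d)/.03; w=(q.inv()*Q).as_rotvec()/(N-k)/np.radians(6)
            t=t.round(2);w=w.round(2); rows.append([*(float(x)+0. for x in t),*(float(x)+0. for x in w),claw])
            p=p+q.apply(t*.03); q=q*R.from_rotvec(w*np.radians(6))
        print(N,'->',p.round(4),'\n',str(rows).replace(' ',''))
    return p,q
def err(T):
    s=monitor.state(); q=R.from_rotvec(s['ee_rot'])
    print('err mm(tool)',(q.inv().apply(T[0]-s['position'])*1e3).round(1),'deg',np.degrees((q.inv()*T[1]).as_rotvec()).round(2),'t',round(s['t'],2),'F',s['wrist_force'].round(1),s['grip_width'],s['grasp_force'])
E
python3 -c "
from plan import *
plan([(grasp(3,70),28,.3),(grasp(3,5),18,.3)])"
```

```text
20 -> [0.5492 0.1041 0.175 ] 
 [[-0.77,-0.43,0.21,-0.07,-0.29,-0.21,0.3],[-0.75,-0.45,0.23,-0.07,-0.29,-0.21,0.3],[-0.73,-0.47,0.25,-0.07,-0.29,-0.21,0.3],[-0.72,-0.49,0.27,-0.07,-0.29,-0.21,0.3],[-0.7,-0.5,0.29,-0.07,-0.29,-0.21,0.3],[-0.68,-0.52,0.31,-0.07,-0.29,-0.21,0.3],[-0.65,-0.54,0.32,-0.07,-0.29,-0.21,0.3],[-0.63,-0.55,0.34,-0.07,-0.28,-0.21,0.3],[-0.61,-0.57,0.35,-0.06,-0.29,-0.21,0.3],[-0.59,-0.59,0.37,-0.07,-0.28,-0.21,0.3],[-0.56,-0.6,0.38,-0.06,-0.29,-0.21,0.3],[-0.54,-0.61,0.39,-0.07,-0.28,-0.21,0.3],[-0.51,-0.63,0.41,-0.06,-0.29,-0.21,0.3],[-0.49,-0.64,0.42,-0.07,-0.28,-0.21,0.3],[-0.46,-0.66,0.42,-0.06,-0.29,-0.21,0.3],[-0.43,-0.67,0.44,-0.07,-0.28,-0.21,0.3],[-0.4,-0.68,0.44,-0.06,-0.29,-0.21,0.3],[-0.38,-0.69,0.45,-0.07,-0.28,-0.21,0.3],[-0.34,-0.71,0.45,-0.06,-0.29,-0.21,0.3],[-0.32,-0.71,0.46,-0.07,-0.28,-0.21,0.3]]
4 -> [0.5865 0.1056 0.1217] 
 [[0.0,0.0,0.54,0.0,0.0,0.0,0.3],[0.0,0.0,0.54,0.0,0.0,0.0,0.3],[0.0,0.0,0.54,0.0,0.0,0.0,0.3],[0.0,0.0,0.55,0.0,0.0,0.0,0.3]]
```

Call:
arm_command --pt "-0.77 -0.43 0.21 -0.07 -0.29 -0.21 0.3" --pt "-0.75 -0.45 0.23 -0.07 -0.29 -0.21 0.3" --pt "-0.73 -0.47 0.25 -0.07 -0.29 -0.21 0.3" --pt "-0.72 -0.49 0.27 -0.07 -0.29 -0.21 0.3" --pt "-0.7 -0.5 0.29 -0.07 -0.29 -0.21 0.3" --pt "-0.68 -0.52 0.31 -0.07 -0.29 -0.21 0.3" --pt "-0.65 -0.54 0.32 -0.07 -0.29 -0.21 0.3" --pt "-0.63 -0.55 0.34 -0.07 -0.28 -0.21 0.3" --pt "-0.61 -0.57 0.35 -0.06 -0.29 -0.21 0.3" --pt "-0.59 -0.59 0.37 -0.07 -0.28 -0.21 0.3" --pt "-0.56 -0.6 0.38 -0.06 -0.29 -0.21 0.3" --pt "-0.54 -0.61 0.39 -0.07 -0.28 -0.21 0.3" --pt "-0.51 -0.63 0.41 -0.06 -0.29 -0.21 0.3" --pt "-0.49 -0.64 0.42 -0.07 -0.28 -0.21 0.3" --pt "-0.46 -0.66 0.42 -0.06 -0.29 -0.21 0.3" --pt "-0.43 -0.67 0.44 -0.07 -0.28 -0.21 0.3" --pt "-0.4 -0.68 0.44 -0.06 -0.29 -0.21 0.3" --pt "-0.38 -0.69 0.45 -0.07 -0.28 -0.21 0.3" --pt "-0.34 -0.71 0.45 -0.06 -0.29 -0.21 0.3" --pt "-0.32 -0.71 0.46 -0.07 -0.28 -0.21 0.3" --grip_force 50

```text
t: 2.2
position: [0.5496, 0.1035, 0.1751]
ee_rot: [-0.052, 2.529, 0.017]
wrist_force: [-0.6, 0.1, -0.0]
grip_width: 0.702
grasp_force: 0.0
```

Call:
arm_command --pt "0 0 0 0 0 0 0.3" --pt "0 0 0 0 0 0 0.3"

```text
t: 2.4
position: [0.5489, 0.1039, 0.1747]
ee_rot: [-0.048, 2.532, 0.017]
wrist_force: [0.8, 0.6, -0.0]
grip_width: 0.697
grasp_force: 0.0
```

```bash
python3 -c "
from plan import *
err(grasp(3,70)); plan([(grasp(3,5),18,.3)])
from cell import eyes
f=eyes.grab_frame('side')
cv2.imwrite('pics/c.png',cv2.resize(f['img'][130:330,200:400],None,fx=2.5,fy=2.5)[:,:,::-1])"
```

```text
err mm(tool) [-0.4  0.1  0. ] deg [ 0.02 -0.08 -0.12] t 2.4 F [ 0.8  0.6 -0. ] 0.697453398225453 0.0
4 -> [0.5866 0.1055 0.1217] 
 [[0.0,0.0,0.54,0.0,0.0,0.0,0.3],[-0.01,0.0,0.54,0.0,0.0,-0.01,0.3],[0.0,0.0,0.54,0.0,-0.01,0.0,0.3],[-0.01,0.0,0.55,0.0,0.0,-0.01,0.3]]
```

View pics/c.png

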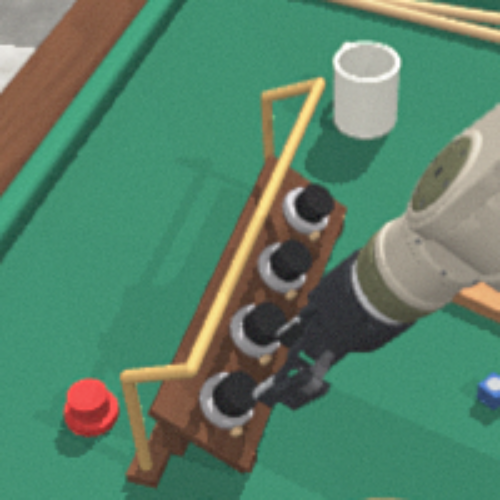

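Tracking is accurate to under 1 mm. The gripper (about (290,380) in the crop) is lined up with the end puck and clear of the rail.

Call:
arm_command --pt "0 0 0.6 0 0 0 0.3" --pt "0 0 0.6 0 0 0 0.3" --pt "0 0 0.6 0 0 0 0.3" --pt "0 0 0.3 0 0 0 0.3" --pt "0 0 0.15 0 0 0 0.3" --pt "0 0 0.08 0 0 0 0.3" --pt "0 0 0 0 0 0 0.3"

```text
t: 3.15
position: [0.5894, 0.1064, 0.1184]
ee_rot: [-0.051, 2.53, 0.018]
wrist_force: [-0.2, -0.6, 0.1]
grip_width: 0.697
grasp_force: 0.0
```

Call:
arm_command --pt "0 0 0 0 0 0 0.7" --pt "0 0 0 0 0 0 0.8" --pt "0 0 0 0 0 0 0.8" --pt "0 0 0 0 0 0 0.8" --pt "0 0 0 0 0 0 0.8"

```text
t: 3.65
position: [0.5896, 0.1049, 0.1192]
ee_rot: [-0.048, 2.528, 0.014]
wrist_force: [-3.3, -5.4, 5.2]
grip_width: 0.438
grasp_force: 49.2
```

```bash
python3 -c "
from plan import *
err(grasp(3,0))
from cell import eyes
for n,a,b,c,d in(('side',200,330,230,380),('top',180,280,230,400)):
  f=eyes.grab_frame(n);cv2.imwrite(f'pics/d_{n}.png',cv2.resize(f['img'][a:b,c:d],None,fx=4,fy=4)[:,:,::-1])"
```

```text
err mm(tool) [1.2 0.7 1.2] deg [-0.13  0.12 -0.06] t 3.65 F [-3.3 -5.4  5.2] 0.43778588160275067 49.201050996780396
```

View pics/d_side.png

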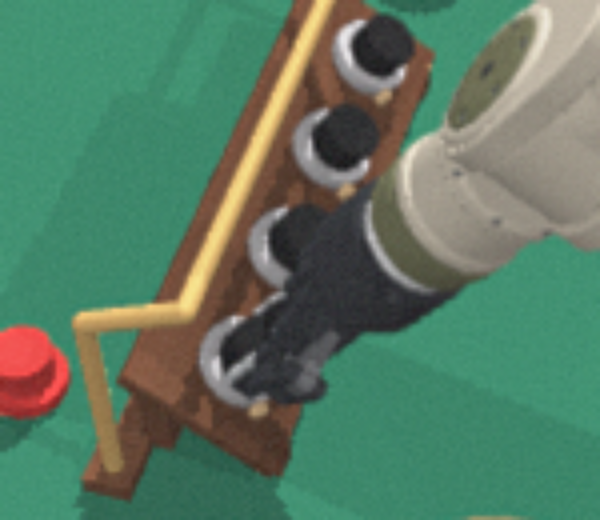

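The fingers hold the cap (49 N, 37 mm wide), and the tips just touch the base top, so the effective H is about 83.7 mm. Next is the lift and carry.

```bash
sed -i 's/H=.0825/H=.0840/' plan.py; python3 -c "
from plan import *
plan([(grasp(3,70),20,.8),(place('R1',50),24,.8),(place('R1',1),12,.8)])"
```

```text
4 -> [0.5483 0.1039 0.176 ] 
 [[0.01,0.0,-0.59,-0.01,0.01,0.0,0.8],[0.01,0.01,-0.58,0.0,0.0,0.0,0.8],[0.01,0.01,-0.59,-0.01,0.01,-0.01,0.8],[0.01,0.0,-0.58,0.0,0.0,0.0,0.8]]
7 -> [0.4759 0.2304 0.1399] 
 [[0.36,0.62,-0.04,0.0,0.83,0.0,0.8],[0.36,0.62,-0.01,0.0,0.83,0.0,0.8],[0.36,0.61,0.02,0.0,0.83,0.0,0.8],[0.36,0.62,0.05,0.0,0.84,0.0,0.8],[0.36,0.61,0.08,0.0,0.83,0.0,0.8],[0.34,0.62,0.11,0.0,0.84,0.0,0.8],[0.34,0.61,0.15,0.0,0.83,0.0,0.8]]
5 -> [0.476  0.2304 0.091 ] 
 [[0.0,0.0,0.33,0.0,0.0,0.0,0.8],[0.0,0.0,0.33,0.0,0.0,0.0,0.8],[0.0,0.0,0.32,0.0,0.0,0.0,0.8],[0.0,0.0,0.33,0.0,0.0,0.0,0.8],[0.0,0.0,0.32,0.0,0.0,0.0,0.8]]
```

Call:
arm_command --pt "0 0 -0.3 0 0 0 0.8" --pt "0 0 -0.6 0 0 0 0.8" --pt "0 0 -0.6 0 0 0 0.8" --pt "0 0 -0.6 0 0 0 0.8" --pt "0 0 -0.3 0 0 0 0.8" --pt "0.36 0.62 -0.04 0 0.83 0 0.8" --pt "0.36 0.62 -0.01 0 0.83 0 0.8" --pt "0.36 0.61 0.02 0 0.83 0 0.8" --pt "0.36 0.62 0.05 0 0.84 0 0.8" --pt "0.36 0.61 0.08 0 0.83 0 0.8" --pt "0.34 0.62 0.11 0 0.84 0 0.8" --pt "0.34 0.61 0.15 0 0.83 0 0.8" --pt "0 0 0 0 0 0 0.8" --pt "0 0 0 0 0 0 0.8"

```text
t: 5.15
position: [0.476, 0.2311, 0.1406]
ee_rot: [-0.065, 3.139, 0.001]
wrist_force: [1.1, -0.5, -1.7]
grip_width: 0.439
grasp_force: 51.2
```

```bash
python3 -c "
from plan import *
err(place('R1',50)); plan([(place('R1',1),12,.8)])"
```

```text
err mm(tool) [ 0.  -0.6  0.6] deg [0.05 0.1  0.07] t 5.15 F [ 1.1 -0.5 -1.7] 0.43850560420293094 51.16292059421539
5 -> [0.4761 0.2306 0.0911] 
 [[0.0,0.0,0.33,0.0,0.0,0.0,0.8],[0.0,-0.01,0.33,0.0,0.0,0.0,0.8],[0.0,0.0,0.33,0.0,0.01,0.0,0.8],[0.0,-0.01,0.33,0.0,0.0,0.01,0.8],[0.0,0.0,0.33,0.01,0.01,0.0,0.8]]
```

Call:
arm_command --pt "0 0 0.4 0 0 0 0.8" --pt "0 0 0.5 0 0 0 0.8" --pt "0 0 0.4 0 0 0 0.8" --pt "0 0 0.2 0 0 0 0.8" --pt "0 0 0.1 0 0 0 0.8" --pt "0 0 0.05 0 0 0 0.8" --pt "0 0 0 0 0 0 0.8"

```text
t: 5.85
position: [0.4758, 0.2307, 0.0923]
ee_rot: [-0.063, 3.14, 0.001]
wrist_force: [-1.3, -1.2, 1.4]
grip_width: 0.43
grasp_force: 51.5
```

Call:
arm_command --pt "0 0 0.02 0 0 0 0.8" --pt "0 0 0 0 0 0 0.8"

```text
t: 6.05
position: [0.4759, 0.2308, 0.0922]
ee_rot: [-0.063, 3.139, 0.001]
wrist_force: [-5.0, -1.2, 8.5]
grip_width: 0.434
grasp_force: 52.4
```

The wrist shows +8.5 N upward, so the puck is on the floor at TCP z = 0.092. I'll release it and retreat.

Call:
arm_command --pt "0 0 0 0 0 0 0.5" --pt "0 0 0 0 0 0 0.3" --pt "0 0 0 0 0 0 0.3" --pt "0 0 -0.4 0 0 0 0.3" --pt "0 0 -0.7 0 0 0 0.3" --pt "0 0 -0.9 0 0 0 0.3" --pt "0 0 -0.9 0 0 0 0.3"

```text
t: 6.75
position: [0.4757, 0.2308, 0.1795]
ee_rot: [-0.063, 3.14, 0.002]
wrist_force: [0.1, -0.3, -0.3]
grip_width: 0.701
grasp_force: 0.0
```

```bash
python3 -c "
from plan import *
from cell import eyes
f=eyes.grab_frame('side'); print(proj(f,[[.476,.2305,.04]]))
err(place('R1',50)); plan([(grasp(0,75),28,.3)])
cv2.imwrite('pics/e.png',cv2.resize(f['img'][300:430,250:430],None,fx=3.5,fy=3.5)[:,:,::-1])"
```

```text
[[338.62993573 356.41701793]]
err mm(tool) [ 2.3 -1.1 44.2] deg [0.17 0.45 0.02] t 6.8 F [1.2 0.1 2.6] 0.6997570055882636 0.0
15 -> [ 0.5563 -0.1661  0.1801] 
 [[-0.14,-0.89,0.01,0.0,-0.38,0.0,0.3],[-0.14,-0.89,0.01,0.0,-0.38,0.0,0.3],[-0.14,-0.89,0.02,0.0,-0.38,0.0,0.3],[-0.14,-0.89,0.02,0.0,-0.38,0.0,0.3],[-0.13,-0.89,0.03,0.0,-0.39,0.0,0.3],[-0.13,-0.89,0.03,0.0,-0.38,0.0,0.3],[-0.13,-0.89,0.04,0.0,-0.39,0.0,0.3],[-0.13,-0.89,0.05,0.0,-0.38,0.0,0.3],[-0.13,-0.89,0.05,0.0,-0.39,0.0,0.3],[-0.13,-0.89,0.06,0.0,-0.38,0.0,0.3],[-0.12,-0.89,0.06,0.01,-0.39,0.0,0.3],[-0.12,-0.89,0.07,0.0,-0.38,0.0,0.3],[-0.12,-0.89,0.07,0.01,-0.39,0.0,0.3],[-0.12,-0.89,0.08,0.0,-0.38,-0.01,0.3],[-0.11,-0.89,0.08,0.01,-0.39,0.0,0.3]]
```

View pics/e.png

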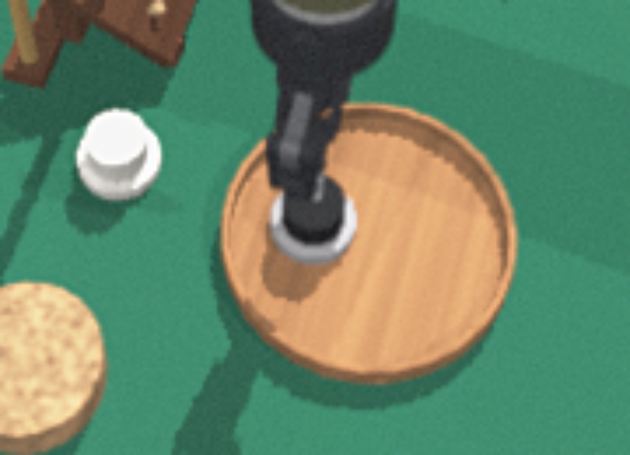

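The first puck lies flat in the round tray, at about (313,205) in the crop. Next is the puck at the other end of the rack.

Call:
arm_command --pt "-0.14 -0.89 0.01 0.0 -0.38 0.0 0.3" --pt "-0.14 -0.89 0.01 0.0 -0.38 0.0 0.3" --pt "-0.14 -0.89 0.02 0.0 -0.38 0.0 0.3" --pt "-0.14 -0.89 0.02 0.0 -0.38 0.0 0.3" --pt "-0.13 -0.89 0.03 0.0 -0.39 0.0 0.3" --pt "-0.13 -0.89 0.03 0.0 -0.38 0.0 0.3" --pt "-0.13 -0.89 0.04 0.0 -0.39 0.0 0.3" --pt "-0.13 -0.89 0.05 0.0 -0.38 0.0 0.3" --pt "-0.13 -0.89 0.05 0.0 -0.39 0.0 0.3" --pt "-0.13 -0.89 0.06 0.0 -0.38 0.0 0.3" --pt "-0.12 -0.89 0.06 0.01 -0.39 0.0 0.3" --pt "-0.12 -0.89 0.07 0.0 -0.38 0.0 0.3" --pt "-0.12 -0.89 0.07 0.01 -0.39 0.0 0.3" --pt "-0.12 -0.89 0.08 0.0 -0.38 -0.01 0.3" --pt "-0.11 -0.89 0.08 0.01 -0.39 0.0 0.3" --pt "0 0 0 0 0 0 0.3" --pt "0 0 0 0 0 0 0.3"

```text
t: 8.5
position: [0.5538, -0.1673, 0.1743]
ee_rot: [-0.049, 2.538, 0.013]
wrist_force: [-0.6, 1.1, -0.3]
grip_width: 0.701
grasp_force: 0.0
```

```bash
python3 -c "
from plan import *
err(grasp(0,75)); plan([(grasp(0,40),40,.3)])"
```

```text
err mm(tool) [-5.4  1.3 -3.4] deg [-0.14 -0.42 -0.02] t 8.5 F [-0.6  1.1 -0.3] 0.7008155866922027 0.0
1 -> [ 0.5763 -0.1653  0.1516] 
 [[-0.19,0.04,1.05,-0.02,-0.07,0.0,0.3]]
```

Call:
arm_command --pt "-0.1 0.02 0.5 0 -0.07 0 0.3" --pt "-0.08 0.02 0.6 0 0 0 0.3" --pt "0 0 0.6 0 0 0 0.3" --pt "0 0 0.4 0 0 0 0.3" --pt "0 0 0.2 0 0 0 0.3" --pt "0 0 0.08 0 0 0 0.3" --pt "0 0 0 0 0 0 0.3"

```text
t: 9.2
position: [0.5993, -0.1636, 0.1187]
ee_rot: [-0.051, 2.53, 0.013]
wrist_force: [-0.6, 0.6, 0.3]
grip_width: 0.701
grasp_force: 0.0
```

```bash
python3 -c "
from plan import *
err(grasp(0,0))"
```

```text
err mm(tool) [ 0.  -0.6 -0.1] deg [-0.1   0.02  0.07] t 9.2 F [-0.6  0.6  0.3] 0.7013228713518442 0.0
```

Call:
arm_command --pt "0 0 0 0 0 0 0.7" --pt "0 0 0 0 0 0 0.8" --pt "0 0 0 0 0 0 0.8" --pt "0 0 0 0 0 0 0.8"

```text
t: 9.6
position: [0.5993, -0.165, 0.1199]
ee_rot: [-0.05, 2.529, 0.01]
wrist_force: [-6.4, -1.8, 6.2]
grip_width: 0.438
grasp_force: 49.6
```

Call:
arm_command --pt "0 0 -0.3 0 0 0 0.8" --pt "0 0 -0.6 0 0 0 0.8" --pt "0 0 -0.6 0 0 0 0.8" --pt "0 0 -0.6 0 0 0 0.8" --pt "0 0 -0.3 0 0 0 0.8" --pt "0 0 0 0 0 0 0.8" --pt "0 0 0 0 0 0 0.8"

```text
t: 10.3
position: [0.5579, -0.1654, 0.1775]
ee_rot: [-0.051, 2.53, 0.013]
wrist_force: [-0.5, 0.1, -2.3]
grip_width: 0.433
grasp_force: 51.1
```

```bash
python3 -c "
from plan import *
err(grasp(0,72)); plan([(place('S1',50),22,.8)])"
```

```text
err mm(tool) [-0.2 -0.5 -0.2] deg [-0.11  0.03  0.04] t 10.3 F [-0.5  0.1 -2.3] 0.43324595256802106 51.08838200569153
7 -> [ 0.4621 -0.2031  0.1401] 
 [[0.48,-0.16,-0.12,0.0,0.83,0.0,0.8],[0.49,-0.16,-0.08,0.0,0.83,0.0,0.8],[0.5,-0.16,-0.03,0.0,0.84,0.0,0.8],[0.5,-0.16,0.01,0.0,0.83,0.0,0.8],[0.49,-0.16,0.05,-0.01,0.84,0.0,0.8],[0.49,-0.16,0.1,0.0,0.83,0.0,0.8],[0.47,-0.17,0.13,-0.01,0.84,0.0,0.8]]
```

Call:
arm_command --pt "0.48 -0.16 -0.12 0.0 0.83 0.0 0.8" --pt "0.49 -0.16 -0.08 0.0 0.83 0.0 0.8" --pt "0.5 -0.16 -0.03 0.0 0.84 0.0 0.8" --pt "0.5 -0.16 0.01 0.0 0.83 0.0 0.8" --pt "0.49 -0.16 0.05 -0.01 0.84 0.0 0.8" --pt "0.49 -0.16 0.1 0.0 0.83 0.0 0.8" --pt "0.47 -0.17 0.13 -0.01 0.84 0.0 0.8" --pt "0 0 0.4 0 0 0 0.8" --pt "0 0 0.5 0 0 0 0.8" --pt "0 0 0.4 0 0 0 0.8" --pt "0 0 0.2 0 0 0 0.8" --pt "0 0 0 0 0 0 0.8" --pt "0 0 0 0 0 0 0.8"

```text
t: 11.6
position: [0.4624, -0.2031, 0.0952]
ee_rot: [-0.063, 3.14, -0.0]
wrist_force: [-0.6, 0.1, -2.8]
grip_width: 0.437
grasp_force: 51.0
```

```bash
sed -i 's/H=.0840/H=.0860/' plan.py; python3 -c "
from plan import *
err(place('S1',0))"
```

```text
err mm(tool) [0.4 0.2 3.2] deg [-0.01  0.03 -0.  ] t 11.6 F [-0.6  0.1 -2.8] 0.4366663460211883 51.012758016586304
```

Not in contact yet. I'll ease down 3.3 mm.

Call:
arm_command --pt "0 0 0.06 0 0 0 0.8" --pt "0 0 0.05 0 0 0 0.8" --pt "0 0 0 0 0 0 0.8"

```text
t: 11.9
position: [0.4627, -0.2034, 0.0932]
ee_rot: [-0.063, 3.14, -0.002]
wrist_force: [-1.4, 2.3, 6.8]
grip_width: 0.438
grasp_force: 51.8
```

Call:
arm_command --pt "0 0 0 0 0 0 0.5" --pt "0 0 0 0 0 0 0.3" --pt "0 0 0 0 0 0 0.3" --pt "0 0 -0.4 0 0 0 0.3" --pt "0 0 -0.7 0 0 0 0.3" --pt "0 0 -0.9 0 0 0 0.3" --pt "0 0 -0.9 0 0 0 0.3" --pt "0 0 0 0 0 0 0.3" --pt "0 0 0 0 0 0 0.3"

```text
t: 12.8
position: [0.4627, -0.2035, 0.18]
ee_rot: [-0.063, 3.139, -0.002]
wrist_force: [-0.5, -0.5, 0.3]
grip_width: 0.702
grasp_force: 0.0
```

```bash
python3 -c "
from plan import *
err(place('S1',90)); plan([(grasp(2,72),28,.3)])
from cell import eyes
f=eyes.grab_frame('side'); print(proj(f,[[.462,-.203,.04],[.427,-.194,.006]]))
cv2.imwrite('pics/f.png',cv2.resize(f['img'][180:290,330:470],None,fx=4,fy=4)[:,:,::-1])"
```

```text
err mm(tool) [ 0.7  0.6 -2. ] deg [-0.08  0.1  -0.01] t 12.8 F [-0.5 -0.5  0.3] 0.7015438397463846 0.0
9 -> [0.5497 0.014  0.1794] 
 [[-0.35,0.79,0.0,0.0,-0.65,0.0,0.3],[-0.35,0.79,0.03,0.0,-0.65,0.0,0.3],[-0.35,0.79,0.05,0.0,-0.65,0.0,0.3],[-0.35,0.79,0.07,0.0,-0.64,0.0,0.3],[-0.34,0.79,0.1,0.0,-0.65,0.0,0.3],[-0.33,0.79,0.12,0.0,-0.64,0.0,0.3],[-0.33,0.8,0.14,0.0,-0.65,0.0,0.3],[-0.31,0.79,0.16,-0.01,-0.64,0.0,0.3],[-0.31,0.8,0.19,0.0,-0.65,0.01,0.3]]
[[388.97054762 221.79380313]
 [399.39018626 235.33176063]]
```

View pics/f.png

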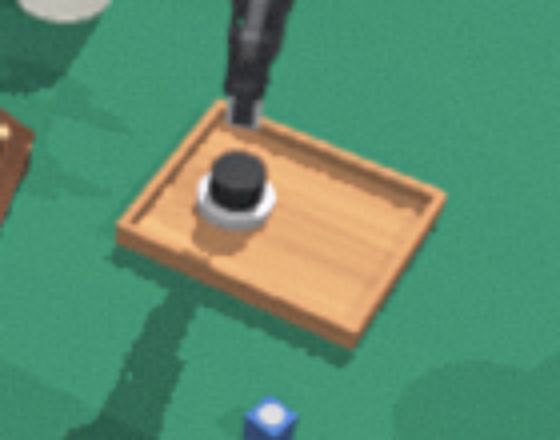

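The second puck lies flat in the square tray, at about (237,190) in the crop. The third comes next, from rack y = +45.

Call:
arm_command --pt "-0.35 0.79 0.0 0.0 -0.65 0.0 0.3" --pt "-0.35 0.79 0.03 0.0 -0.65 0.0 0.3" --pt "-0.35 0.79 0.05 0.0 -0.65 0.0 0.3" --pt "-0.35 0.79 0.07 0.0 -0.64 0.0 0.3" --pt "-0.34 0.79 0.1 0.0 -0.65 0.0 0.3" --pt "-0.33 0.79 0.12 0.0 -0.64 0.0 0.3" --pt "-0.33 0.8 0.14 0.0 -0.65 0.0 0.3" --pt "-0.31 0.79 0.16 -0.01 -0.64 0.0 0.3" --pt "-0.31 0.8 0.19 0.0 -0.65 0.01 0.3" --pt "0 0 0 0 0 0 0.3" --pt "0 0 0 0 0 0 0.3"

```text
t: 13.95
position: [0.5479, 0.0149, 0.1768]
ee_rot: [-0.051, 2.536, 0.018]
wrist_force: [0.0, -0.1, -0.4]
grip_width: 0.703
grasp_force: 0.0
```

```bash
python3 -c "
from plan import *
err(grasp(2,0))"
```

```text
err mm(tool) [-3.3 -1.1 70.8] deg [ 0.1  -0.31 -0.02] t 13.95 F [ 0.  -0.1 -0.4] 0.7029856725419212 0.0
```

Call:
arm_command --pt "-0.11 -0.06 0.5 0 -0.05 0 0.3" --pt "0 0 0.6 0 0 0 0.3" --pt "0 0 0.6 0 0 0 0.3" --pt "0 0 0.4 0 0 0 0.3" --pt "0 0 0.2 0 0 0 0.3" --pt "0 0 0.05 0 0 0 0.3" --pt "0 0 0 0 0 0 0.3"

```text
t: 14.65
position: [0.5925, 0.014, 0.1226]
ee_rot: [-0.049, 2.527, 0.017]
wrist_force: [0.2, -0.3, 0.2]
grip_width: 0.701
grasp_force: 0.0
```

```bash
python3 -c "
from plan import *
err(grasp(2,0))"
```

```text
err mm(tool) [2.5 1.6 0.9] deg [ 0.04  0.18 -0.08] t 14.65 F [ 0.2 -0.3  0.2] 0.7005340255634859 0.0
```

Call:
arm_command --pt "0 0 0 0 0 0 0.7" --pt "0 0 0 0 0 0 0.8" --pt "0 0 0 0 0 0 0.8" --pt "0 0 0 0 0 0 0.8"

```text
t: 15.05
position: [0.5925, 0.0142, 0.1236]
ee_rot: [-0.049, 2.525, 0.017]
wrist_force: [-5.6, -1.0, 5.8]
grip_width: 0.434
grasp_force: 49.4
```

Call:
arm_command --pt "0 0 -0.3 0 0 0 0.8" --pt "0 0 -0.6 0 0 0 0.8" --pt "0 0 -0.6 0 0 0 0.8" --pt "0 0 -0.6 0 0 0 0.8" --pt "0 0 -0.3 0 0 0 0.8" --pt "0 0 0 0 0 0 0.8" --pt "0 0 0 0 0 0 0.8"

```text
t: 15.75
position: [0.551, 0.0126, 0.1814]
ee_rot: [-0.049, 2.527, 0.017]
wrist_force: [0.8, -0.0, -4.4]
grip_width: 0.431
grasp_force: 50.9
```

```bash
python3 -c "
from plan import *
err(grasp(2,72)); plan([(place('R2',70),26,.8)])"
```

```text
err mm(tool) [2.2 1.4 0.9] deg [ 0.04  0.22 -0.07] t 15.75 F [ 0.8 -0.  -4.4] 0.4312268970677981 50.92050075531006
11 -> [0.404  0.2305 0.1621] 
 [[0.38,0.68,-0.19,0.0,0.53,0.0,0.8],[0.39,0.68,-0.17,0.0,0.53,0.0,0.8],[0.4,0.68,-0.15,0.0,0.53,0.0,0.8],[0.4,0.68,-0.13,0.0,0.53,0.0,0.8],[0.41,0.68,-0.11,0.0,0.54,0.0,0.8],[0.41,0.68,-0.08,0.0,0.53,0.0,0.8],[0.42,0.67,-0.06,0.0,0.54,0.0,0.8],[0.42,0.68,-0.03,0.0,0.53,0.0,0.8],[0.42,0.67,-0.01,0.0,0.54,0.0,0.8],[0.42,0.68,0.01,0.01,0.53,0.0,0.8],[0.43,0.67,0.03,0.0,0.54,-0.01,0.8]]
```

Call:
arm_command --pt "0.38 0.68 -0.19 0.0 0.53 0.0 0.8" --pt "0.39 0.68 -0.17 0.0 0.53 0.0 0.8" --pt "0.4 0.68 -0.15 0.0 0.53 0.0 0.8" --pt "0.4 0.68 -0.13 0.0 0.53 0.0 0.8" --pt "0.41 0.68 -0.11 0.0 0.54 0.0 0.8" --pt "0.41 0.68 -0.08 0.0 0.53 0.0 0.8" --pt "0.42 0.67 -0.06 0.0 0.54 0.0 0.8" --pt "0.42 0.68 -0.03 0.0 0.53 0.0 0.8" --pt "0.42 0.67 -0.01 0.0 0.54 0.0 0.8" --pt "0.42 0.68 0.01 0.01 0.53 0.0 0.8" --pt "0.43 0.67 0.03 0.0 0.54 -0.01 0.8" --pt "0 0 0 0 0 0 0.8" --pt "0 0 0 0 0 0 0.8"

```text
t: 17.05
position: [0.4045, 0.2308, 0.1613]
ee_rot: [0.065, -3.141, 0.0]
wrist_force: [0.6, -0.3, -3.2]
grip_width: 0.432
grasp_force: 51.2
```

```bash
python3 -c "
from plan import *
err(place('R2',0))"
```

```text
err mm(tool) [ 0.6 -0.3 69.3] deg [-0.01 -0.    0.09] t 17.05 F [ 0.6 -0.3 -3.2] 0.4324781958894731 51.18426203727722
```

Call:
arm_command --pt "0 0 0.5 0 0 0 0.8" --pt "0 0 0.6 0 0 0 0.8" --pt "0 0 0.6 0 0 0 0.8" --pt "0 0 0.3 0 0 0 0.8" --pt "0 0 0.15 0 0 0 0.8" --pt "0 0 0 0 0 0 0.8"

```text
t: 17.65
position: [0.4041, 0.2301, 0.0974]
ee_rot: [0.062, -3.141, -0.0]
wrist_force: [0.2, 0.2, -2.1]
grip_width: 0.434
grasp_force: 51.2
```

Call:
arm_command --pt "0 0 0.04 0 0 0 0.8" --pt "0 0 0.03 0 0 0 0.8" --pt "0 0 0 0 0 0 0.8"

```text
t: 17.95
position: [0.4046, 0.2306, 0.0962]
ee_rot: [-0.063, 3.14, 0.001]
wrist_force: [-0.0, 0.2, -2.2]
grip_width: 0.434
grasp_force: 51.5
```

Call:
arm_command --pt "0 0 0.05 0 0 0 0.8" --pt "0 0 0.04 0 0 0 0.8" --pt "0 0 0 0 0 0 0.8"

```text
t: 18.25
position: [0.4047, 0.2307, 0.096]
ee_rot: [-0.064, 3.138, 0.001]
wrist_force: [-7.8, -3.2, 26.5]
grip_width: 0.431
grasp_force: 54.2
```

Call:
arm_command --pt "0 0 -0.03 0 0 0 0.8" --pt "0 0 0 0 0 0 0.5" --pt "0 0 0 0 0 0 0.3" --pt "0 0 0 0 0 0 0.3" --pt "0 0 -0.4 0 0 0 0.3" --pt "0 0 -0.7 0 0 0 0.3" --pt "0 0 -0.9 0 0 0 0.3" --pt "0 0 -0.9 0 0 0 0.3" --pt "0 0 0 0 0 0 0.3" --pt "0 0 0 0 0 0 0.3"

```text
t: 19.25
position: [0.4045, 0.2306, 0.181]
ee_rot: [-0.064, 3.14, 0.001]
wrist_force: [-0.7, -0.1, -0.2]
grip_width: 0.697
grasp_force: 0.0
```

```bash
python3 -c "
from plan import *
err(place('R2',90)); plan([(grasp(1,72),28,.3)])
from cell import eyes
f=eyes.grab_frame('side'); print(proj(f,[[.476,.2305,.04],[.404,.2305,.04]]))
a=cv2.resize(f['img'][300:430,280:430],None,fx=4,fy=4); b=cv2.resize(f['img'][170:300,280:330],None,fx=4,fy=4)
cv2.imwrite('pics/g.png',np.hstack([a,b])[:,:,::-1])"
```

```text
err mm(tool) [ 0.5 -0.1 -1. ] deg [0.04 0.06 0.03] t 19.25 F [-0.7 -0.1 -0.2] 0.6967319579030766 0.0
13 -> [ 0.5532 -0.0759  0.1795] 
 [[-0.35,-0.8,0.0,0.0,-0.45,0.0,0.3],[-0.35,-0.8,0.02,0.0,-0.45,0.0,0.3],[-0.35,-0.8,0.04,0.0,-0.45,0.0,0.3],[-0.34,-0.8,0.05,0.0,-0.45,0.0,0.3],[-0.34,-0.8,0.07,0.0,-0.45,0.0,0.3],[-0.34,-0.8,0.09,0.0,-0.45,0.0,0.3],[-0.33,-0.8,0.1,0.0,-0.45,0.0,0.3],[-0.33,-0.8,0.12,0.0,-0.45,0.0,0.3],[-0.32,-0.8,0.13,0.0,-0.44,0.0,0.3],[-0.32,-0.8,0.15,0.0,-0.45,0.0,0.3],[-0.31,-0.8,0.16,0.0,-0.44,0.0,0.3],[-0.31,-0.81,0.17,0.0,-0.45,0.0,0.3],[-0.29,-0.8,0.19,0.01,-0.44,0.0,0.3]]
[[338.62993573 356.41701793]
 [371.22722304 365.83019921]]
```

View pics/g.png

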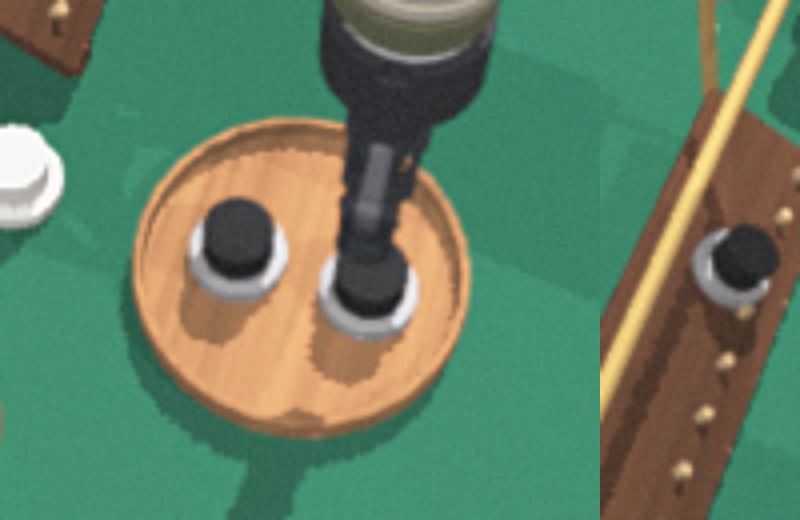

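Both pucks lie flat in the round tray, at about (238,235) and (370,275) in the crop. The last one is still in place on the rack.

Call:
arm_command --pt "-0.35 -0.8 0.0 0.0 -0.45 0.0 0.3" --pt "-0.35 -0.8 0.02 0.0 -0.45 0.0 0.3" --pt "-0.35 -0.8 0.04 0.0 -0.45 0.0 0.3" --pt "-0.34 -0.8 0.05 0.0 -0.45 0.0 0.3" --pt "-0.34 -0.8 0.07 0.0 -0.45 0.0 0.3" --pt "-0.34 -0.8 0.09 0.0 -0.45 0.0 0.3" --pt "-0.33 -0.8 0.1 0.0 -0.45 0.0 0.3" --pt "-0.33 -0.8 0.12 0.0 -0.45 0.0 0.3" --pt "-0.32 -0.8 0.13 0.0 -0.44 0.0 0.3" --pt "-0.32 -0.8 0.15 0.0 -0.45 0.0 0.3" --pt "-0.31 -0.8 0.16 0.0 -0.44 0.0 0.3" --pt "-0.31 -0.81 0.17 0.0 -0.45 0.0 0.3" --pt "-0.29 -0.8 0.19 0.01 -0.44 0.0 0.3" --pt "0 0 0 0 0 0 0.3" --pt "0 0 0 0 0 0 0.3" --pt "0 0 0 0 0 0 0.3"

```text
t: 20.9
position: [0.5518, -0.0752, 0.1781]
ee_rot: [-0.051, 2.534, 0.017]
wrist_force: [-0.4, -0.4, 0.3]
grip_width: 0.7
grasp_force: 0.0
```

```bash
python3 -c "
from plan import *
err(grasp(1,0))"
```

```text
err mm(tool) [-2.2 -0.9 71.7] deg [ 0.04 -0.24 -0.  ] t 20.9 F [-0.4 -0.4  0.3] 0.6996580445585338 0.0
```

Call:
arm_command --pt "-0.04 -0.04 0.5 0 -0.04 0 0.3" --pt "0 0 0.6 0 0 0 0.3" --pt "0 0 0.6 0 0 0 0.3" --pt "0 0 0.4 0 0 0 0.3" --pt "0 0 0.2 0 0 0 0.3" --pt "0 0 0.09 0 0 0 0.3" --pt "0 0 0 0 0 0 0.3" --pt "0 0 0 0 0 0 0.3"

```text
t: 21.7
position: [0.595, -0.0756, 0.1218]
ee_rot: [-0.051, 2.527, 0.015]
wrist_force: [-0.2, 0.9, 0.5]
grip_width: 0.704
grasp_force: 0.0
```

```bash
python3 -c "
from plan import *
err(grasp(1,0))"
```

```text
err mm(tool) [1.2 1.3 0.8] deg [-0.04  0.18  0.02] t 21.7 F [-0.2  0.9  0.5] 0.7037116136988835 0.0
```

Call:
arm_command --pt "0 0 0 0 0 0 0.7" --pt "0 0 0 0 0 0 0.8" --pt "0 0 0 0 0 0 0.8" --pt "0 0 0 0 0 0 0.8"

```text
t: 22.1
position: [0.5949, -0.0757, 0.1222]
ee_rot: [-0.051, 2.526, 0.015]
wrist_force: [-4.0, 0.3, 5.6]
grip_width: 0.436
grasp_force: 49.1
```

Call:
arm_command --pt "0 0 -0.3 0 0 0 0.8" --pt "0 0 -0.6 0 0 0 0.8" --pt "0 0 -0.6 0 0 0 0.8" --pt "0 0 -0.6 0 0 0 0.8" --pt "0 0 -0.3 0 0 0 0.8" --pt "0 0 0 0 0 0 0.8" --pt "0 0 0 0 0 0 0.8"

```text
t: 22.8
position: [0.5534, -0.0773, 0.1801]
ee_rot: [-0.05, 2.528, 0.015]
wrist_force: [-1.1, 0.5, -2.3]
grip_width: 0.432
grasp_force: 50.9
```

```bash
python3 -c "
from plan import *
err(grasp(1,72)); plan([(place('S2',70),26,.8)])"
```

```text
err mm(tool) [0.5 1.3 0.5] deg [-0.05  0.15  0.  ] t 22.8 F [-1.1  0.5 -2.3] 0.4320672424242964 50.873215198516846
8 -> [ 0.3921 -0.1849  0.1619] 
 [[0.61,-0.42,-0.34,0.0,0.73,0.0,0.8],[0.63,-0.42,-0.29,0.0,0.73,0.0,0.8],[0.65,-0.42,-0.24,0.0,0.73,0.0,0.8],[0.67,-0.42,-0.19,0.0,0.73,0.0,0.8],[0.68,-0.42,-0.13,0.0,0.73,0.0,0.8],[0.69,-0.42,-0.08,0.0,0.74,0.0,0.8],[0.69,-0.43,-0.03,0.0,0.73,0.0,0.8],[0.69,-0.42,0.02,-0.01,0.74,0.0,0.8]]
```

Call:
arm_command --pt "0.61 -0.42 -0.34 0.0 0.73 0.0 0.8" --pt "0.63 -0.42 -0.29 0.0 0.73 0.0 0.8" --pt "0.65 -0.42 -0.24 0.0 0.73 0.0 0.8" --pt "0.67 -0.42 -0.19 0.0 0.73 0.0 0.8" --pt "0.68 -0.42 -0.13 0.0 0.73 0.0 0.8" --pt "0.69 -0.42 -0.08 0.0 0.74 0.0 0.8" --pt "0.69 -0.43 -0.03 0.0 0.73 0.0 0.8" --pt "0.69 -0.42 0.02 -0.01 0.74 0.0 0.8" --pt "0 0 0 0 0 0 0.8" --pt "0 0 0 0 0 0 0.8"

```text
t: 23.8
position: [0.3928, -0.1852, 0.1612]
ee_rot: [-0.062, 3.14, 0.002]
wrist_force: [-0.6, -0.5, -2.7]
grip_width: 0.431
grasp_force: 51.0
```

```bash
python3 -c "
from plan import *
err(place('S2',0))"
```

```text
err mm(tool) [ 0.9  0.1 69.2] deg [ 0.07  0.04 -0.05] t 23.8 F [-0.6 -0.5 -2.7] 0.43134244732260224 51.01551175117493
```

Call:
arm_command --pt "0 0 0.5 0 0 0 0.8" --pt "0 0 0.6 0 0 0 0.8" --pt "0 0 0.6 0 0 0 0.8" --pt "0 0 0.3 0 0 0 0.8" --pt "0 0 0.15 0 0 0 0.8" --pt "0 0 0.03 0 0 0 0.8" --pt "0 0 0 0 0 0 0.8"

```text
t: 24.5
position: [0.3927, -0.185, 0.097]
ee_rot: [-0.063, 3.14, -0.0]
wrist_force: [-0.5, -0.1, -2.6]
grip_width: 0.433
grasp_force: 51.0
```

Call:
arm_command --pt "0 0 0.04 0 0 0 0.8" --pt "0 0 0 0 0 0 0.8"

```text
t: 24.7
position: [0.3926, -0.1851, 0.0958]
ee_rot: [-0.063, 3.14, -0.0]
wrist_force: [0.6, 0.8, -2.8]
grip_width: 0.436
grasp_force: 51.0
```

Call:
arm_command --pt "0 0 0.04 0 0 0 0.8" --pt "0 0 0 0 0 0 0.8"

```text
t: 24.9
position: [0.3926, -0.1851, 0.0956]
ee_rot: [-0.063, 3.14, -0.001]
wrist_force: [-3.6, 1.2, 10.7]
grip_width: 0.433
grasp_force: 52.5
```

The wrist force confirms contact with the floor, so I'll release and retreat.

Call:
arm_command --pt "0 0 0 0 0 0 0.5" --pt "0 0 0 0 0 0 0.3" --pt "0 0 0 0 0 0 0.3" --pt "0 0 -0.4 0 0 0 0.3" --pt "0 0 -0.7 0 0 0 0.3" --pt "0 0 -0.9 0 0 0 0.3" --pt "0 0 -0.9 0 0 0 0.3" --pt "0 0 -0.9 0 0 0 0.3" --pt "0 0 0 0 0 0 0.3" --pt "0 0 0 0 0 0 0.3"

```text
t: 25.9
position: [0.3926, -0.1851, 0.2085]
ee_rot: [-0.063, 3.14, -0.001]
wrist_force: [-1.1, -0.7, 0.4]
grip_width: 0.698
grasp_force: 0.0
```

```bash
python3 -c "
from cell import eyes
import cv2
f=eyes.grab_frame('side')
cv2.imwrite('pics/h.png',cv2.resize(f['img'][180:430,260:470],None,fx=2.3,fy=2.3)[:,:,::-1])"
```

```text
(no output)
```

View pics/h.png

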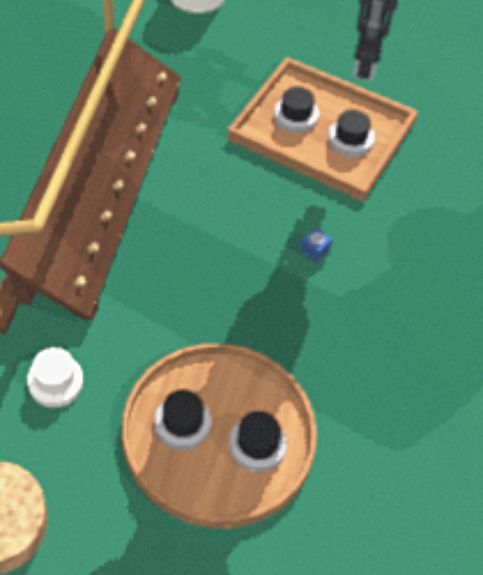

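All four pucks lie flat: two in the square tray at (297,105) and (352,130), two in the round tray at (183,415) and (259,438). The gripper is clear of everything.

```bash
python3 -c "
from cell import workorder
print(workorder.sign_off())"
```

```text
the job is handed in; nothing more can be done
None
```

The job is handed in at about 26 s of the 64 s allowed: the pucks were dealt alternately, round tray first, two now lie flat in each tray, and the sign-off returned no verdict.

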